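# Open the ratchet bookend

### The job

Open the ratchet bookend all the way to make room for more trays: press the yellow thumb release on its sliding jaw down and, keeping it down, push the jaw back along the bar, away from the two standing trays, until it is fully home against the red end stop, then let the release spring up. Work with the fingertips only: pick nothing up, and leave the trays and everything else on the cart standing where they are.

Things in the scene. Friction and masses are not known exactly. Their poses are not given: they have to be found in the camera images.
- bookend: Ratchet bookend fixed to the cart: grey base plate 210 x 360 x 8 mm (x by y). Origin: centre of its underside, on the cart. Its y axis runs along the bar from the grey fixed end plate (y = -165 mm, 88 mm tall) to the red end stop (y = +170 mm, 52 mm tall). The aluminium bar lies at x = +60 mm, top at z = 36 mm, saw teeth underneath (10 mm pitch). Trays stand in the bay at x below +40 mm.
- jaw (a joint): Sliding jaw's place on the bar, m: 0 nearest the fixed end plate, 0.170 against the red end stop (fully open). Grows along the bookend's +y. The ratchet blocks it towards +y (within one 10 mm tooth) while the release is up; with the release down it slides with about 2.5 N of friction and stays where it is left.
- release (a joint): Travel of the yellow thumb release, m: 0 up, 0.010 fully down; straight down, spring return (3 N at 0, 7 N fully down). Unpressed it rests at 0 to 0.0045, depending on where the pawl meets the teeth; the pawl clears the teeth from 0.005. Unless it stays down while the jaw moves, the jaw locks at the next tooth.
- thumb_pad (a point): Centre of the top face of the yellow thumb release, which rides on the jaw: a flat pad 46 mm (bookend x) by 48 mm (bookend y), top 65 to 70 mm above the cart unpressed, 60 mm fully down. Axes as the bookend's. Open on three sides; the black push wall stands along its +y edge.
- push_face (a point): Point on the bay-side face of the jaw's black push wall (62 mm along x, 12 mm thick), which faces the bookend's -y: 26 mm to +y of the pad's centre, 85 mm above the cart; the wall's top is at 104 mm. Pushing here to +y drives the jaw. Beyond this face the jaw reaches 36 mm farther to +y, behind the wall lower than 61 mm.
- jaw_face (a point): Centre of the bay-side face of the blue jaw plate (135 mm along x, 8 mm thick, top 82 mm above the cart), which faces the standing trays.
- tray_a: Smoky acrylic tray standing on edge in the bay beside the fixed end plate, 120 x 26 x 75 mm, origin at the centre of its underside. Loose; leave standing.
- tray_b: Second such smoky acrylic tray, between tray_a and the jaw plate. Loose; leave standing.
- mouse: Grey computer mouse, 100 x 58 x 34 mm, lying on the cart to the right of the bookend; origin at the centre of its underside. Leave alone.
- stamp: Stamp with wooden block (36 x 62 mm) and turned handle, 70 mm tall, standing upright on the cart beyond the bar; origin at the centre of its underside. Leave alone.
- highlighter: Yellow plastic highlighter, 125 x 20 x 15 mm, lying in the upper smoky acrylic tray of the tier on the left; origin under its middle. Leave alone.
- remover: Chrome staple remover, about 55 x 24 x 30 mm, lying in the upper tray of the tier on the left; origin under its middle. Leave alone.
There are look-alikes about, which are no part of the job. Leave any blue, green or purple look-alike of the tray_b alone.

How it is judged:
On the way, in this order (a step that is already met when the one before it is completed fails the run):
1. the thumb release is pressed down by the fingers before the jaw has been shifted (value of joint release above 0.005 m and distance of push_face from where it was at the start of the episode below 0.015 m and contact force between the fingers and bookend above 0.5 N), for 0.05 s.
2. the jaw is pushed home against the end stop (value of joint jaw above 0.164 m), for 0.1 s.
At the end, for the whole second after the job is handed in: The jaw is at rest within 6 mm of the red end stop (joint value above 0.164), the release is up again (below 0.005), the two trays and the stamp stand upright, and no loose thing is more than 20 mm from where it started (value of joint jaw above 0.164 m and value of joint release below 0.005 m and velocity of joint jaw between -0.005 and 0.005 m/s and angle between each of tray_a, tray_b, stamp's own z axis and vertical below 0.1 rad and distance of each of tray_a, tray_b, mouse, stamp, highlighter, remover from where it was at the start of the episode below 0.02 m); the robot touches nothing.
It fails at once if a standing tray is shifted more than 20 mm, knocked over or picked up (distance of any of tray_a, tray_b from where it was at the start of the episode above 0.02 m).
It fails at once if another loose thing is shifted more than 20 mm or picked up (distance of any of mouse, stamp, highlighter, remover from where it was at the start of the episode above 0.02 m).
It also fails if it takes over 40 s, if anything falls off the work surface, if the arm or the gripper's body presses on something with over 40 N, if the wrist force passes 120 N, or if a joint passes its speed limit or range.

### The arm

A 7-joint arm with a two-finger parallel gripper is mounted at the origin on the work surface. World frame = base frame: x ahead of the robot, y to its left, z up, the work surface at z = 0. Lengths are in m, angles in rad, forces in N, time in s.
With the tool pointing down it reaches from about 0.425 to 0.975 m from the base axis. Payload 16.7 kg.
Tool frame: the origin (TCP) lies midway between the tips of the shut fingers; the grasp point (between the pads) lies arm.tcp_to_grasp behind it (arm.tcp_to_grasp is the distance from the TCP to the grasp point, in m); z points along the fingers, y is the direction in which the jaws open and shut (so a half turn about z gives the same grasp; the last joint's range is limited). The gripper opens to 85 mm and grips with 20 to 120 N. Pads are 22 mm wide; open, the fingers measure 114 mm over their backs; the gripper's body (76 mm by 85 mm) begins 54 mm behind the grasp point. The pads swing forward as they close: fully open they stand 13 mm farther back than shut.
Start: joints at [1.187, 0.426, 0.074, 1.606, -0.034, 1.111, -0.067], TCP at [0.157, -0.656, 0.231] pointing down, gripper open.
Joint ranges: [-2.85, 2.85], [-0.5, 2.14], [-1.23, 1.37], [0.21, 2.46], [-1.02, 4.16], [0.16, 2.05], [-2.73, 2.73]. Speed limits (rad/s): [1.89, 1.89, 2.39, 2.39, 3.01, 3.01, 3.01].

### API

Orientations are given as [roll, pitch, yaw] about the fixed x, y, z axes, in that order (R = Rz(yaw) Ry(pitch) Rx(roll)).
In Python, from station import arm gives the robot as it stands. The module is installed in compiled form; this text tells all that it offers.
- The arm moves only by the tool step_arm, never from a script. Its argument "rows" is a list of rows, each an object with "offset": the shift along the world's x, y, z in m, a list of three; "spin": the turn about the world's z in degrees. A call has 1 to 10 rows; each row is the pose to reach, as a shift and turn from the pose commanded when the call began; what a row does not reach only later rows make up. A row lasts 1/8 s, in which the tool goes at most 62.5 mm and 10.7 degrees, less where a joint would pass 70% of its speed; a pose out of reach is approached as far as the arm can. A call with a gripper value outside its range is refused whole. "claw" is the opening, from 0 (shut) to 1 (fully open), set as the call begins (left out, the last holds). The fingers move at their own pace and stop on an object; "squeeze" is the grip in N (left out, the last holds). Time passes only in rows, so rows that repeat a pose let the fingers close. It gives the time, the measured TCP pose, the force and the opening at its end, in the units of the state.
- arm.get_state(): the state, without advancing time (a new reading comes with each control period).
- arm.read_camera(name): name is "scene" or "top"; returns the picture (384x512x3 uint8, blue, green, red); there is no depth.
- arm.camera_params(name): a dict with "fx", "fy", "cx", "cy" (pixels), "xyz" and "orientation" of the camera in the world. Camera axes: x right, y down, z forward; pixel columns grow to the right and rows downward; lengths in m; the calibration is good to about 2 mm. A picture is of the moment at which its call begins. camera_params takes no time and is no camera call.
- arm.finish_job(): hands the job in, once; it reports no verdict.
The state is a dict: "t": time; "q": joint angles; "joint_velocities": joint speeds; "joint_torque": joint torques, N m; "position": TCP position; "eef_rot": TCP orientation; "wrist_force": force on the tool from outside, world axes, zero at the start; "torque": the same for the moment, N m; "gripper_width": finger opening in m.
Only numpy, scipy, OpenCV 4.12 (cv2) and the standard library are available. Lean on these libraries where they do the work, as an engineer would, in place of code of your own. Each camera call takes 0.05 s, during which the arm holds its last target.

## Working session

There is one attempt and no reset: what is moved stays moved. The work goes in short steps, Python scripts to look and compute and a tool call to move; the robot and the scene stay as the last step left them, time stands still between calls to the robot, and variables do not carry over. Pictures are saved under pics/ and viewed, and the job is handed in when it is done.

Besides the shell and the picture viewer there is one more tool, called after "Call:" by a JSON object that holds its "op" and its "data", one argument or row to a line. step_arm: Moves the arm, as the interface text tells. Its arguments: {"type":"object","properties":{"rows":{"type":"array","items":{"type":"object","properties":{"offset":{"type":"array","items":{"type":"number"}},"spin":{"type":"number"}}}},"claw":{"type":"number"},"squeeze":{"type":"number"}},"required":["rows"]}

```bash
mkdir -p pics; python3 - <<'E'
from station import arm
import cv2
for n in("scene","top"):
    cv2.imwrite(f"pics/{n}0.png",arm.read_camera(n)); print(n,arm.camera_params(n))
s=arm.get_state();print(s["t"],s["position"],s["eef_rot"],s["gripper_width"],s["wrist_force"],arm.tcp_to_grasp)
E
```

```text
scene {'fx': 398.69312376752947, 'fy': 398.69312376752947, 'cx': 258.5528221407698, 'cy': 190.84589202793418, 'xyz': array([0.82547229, 0.37810934, 0.97620013]), 'orientation': array([-2.61668105, -0.01094166,  2.36722936])}
top {'fx': 455.4334776030709, 'fy': 455.4334776030709, 'cx': 254.77915467442696, 'cy': 195.34161592753105, 'xyz': array([0.37262319, 0.01259851, 1.39069815]), 'orientation': array([-3.08283897e+00, -8.04211948e-04, -1.59087750e+00])}
0.1 [ 0.15691955 -0.65613159  0.23069335] [-3.14045398e+00  7.05606426e-05  2.34715189e-01] 0.08519284298247617 [ 0.80279161 -0.18664683 -0.68426714] 0.0187
```

View pics/scene0.png

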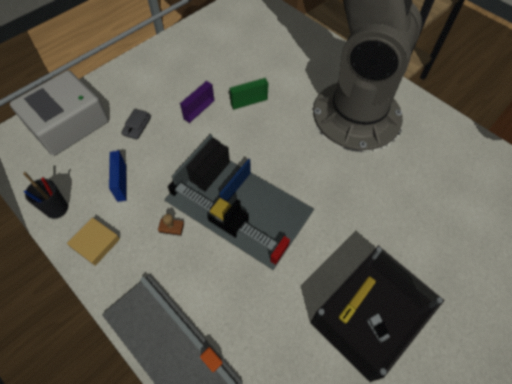

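View pics/top0.png

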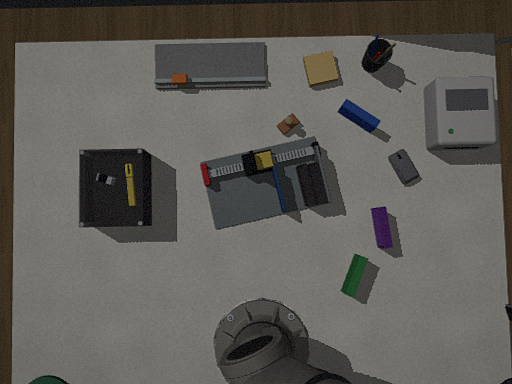

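```bash
python3 - <<'E'
import cv2,numpy as np
a=cv2.imread("pics/scene0.png")[125:275,155:325];b=cv2.imread("pics/top0.png")[105:235,190:340]
f=lambda i:cv2.resize(np.clip(i*1.6,0,255).astype('uint8'),None,fx=5 if i is b else 4.4,fy=5 if i is b else 4.4,interpolation=cv2.INTER_CUBIC)
cv2.imwrite("pics/cs.png",cv2.resize(f(a),(748,600)[:2]) if 0 else cv2.resize(a,None,fx=4,fy=4,interpolation=cv2.INTER_CUBIC)); 
cv2.imwrite("pics/ct.png",cv2.resize(np.clip(b*1.6,0,255).astype('uint8'),None,fx=4.5,fy=4.5,interpolation=cv2.INTER_CUBIC))
for n in("scene","top"):
    im=cv2.imread(f"pics/{n}0.png");h=cv2.cvtColor(im,cv2.COLOR_BGR2HSV)
    for c,lo,hi in(("yellow",(20,150,90),(32,255,255)),("red",(0,180,80),(6,255,255)),("red2",(174,180,80),(180,255,255)),("blue",(100,150,40),(125,255,255))):
        k,l,st,ce=cv2.connectedComponentsWithStats(cv2.inRange(h,lo,hi))
        print(n,c,[(st[i].tolist(),ce[i].round(1).tolist()) for i in range(1,k) if st[i,4]>15])
E
```

```text
scene yellow [([211, 199, 17, 20, 198], [219.0, 208.0]), ([340, 278, 35, 45, 418], [357.1, 299.5])]
scene red [([271, 237, 18, 25, 192], [279.9, 248.7])]
scene red2 []
scene blue [([110, 151, 15, 50, 635], [117.1, 175.6]), ([220, 161, 29, 38, 402], [235.1, 181.4]), ([26, 191, 15, 11, 50], [32.5, 196.5])]
top yellow [([256, 151, 17, 17, 142], [265.5, 158.9]), ([125, 164, 10, 42, 208], [129.5, 185.4])]
top red [([201, 164, 9, 21, 75], [204.7, 173.5])]
top red2 []
top blue [([338, 100, 42, 32, 598], [358.7, 115.6]), ([273, 166, 13, 46, 134], [278.5, 188.7])]
```

View pics/cs.png

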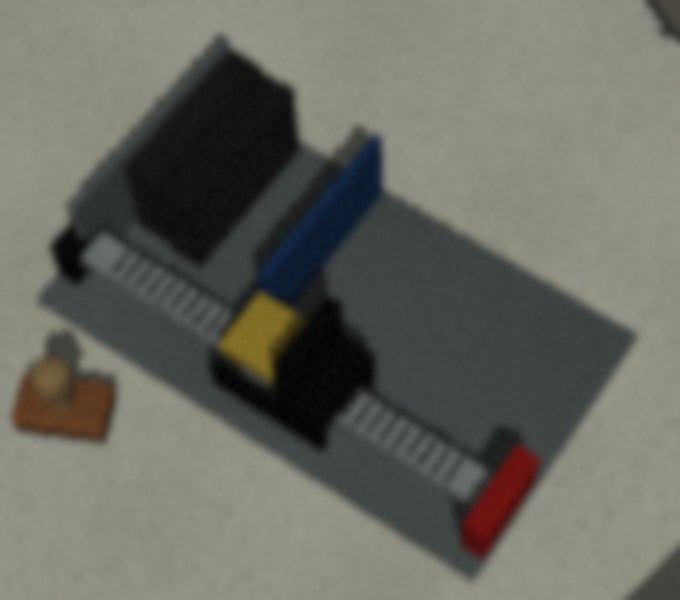

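View pics/ct.png

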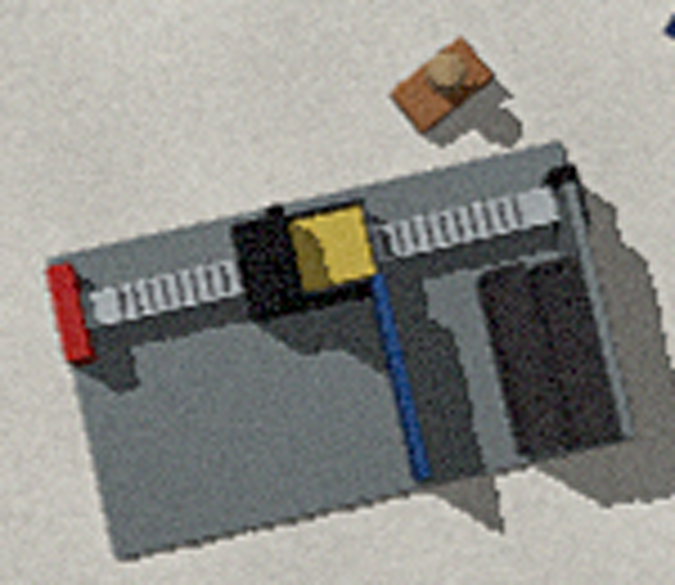

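```bash
cat > h.py <<'E'
from station import arm
import numpy as np
from scipy.spatial.transform import Rotation as R
def ray(n,u,z):
    p=arm.camera_params(n);d=R.from_euler('xyz',p['orientation']).apply([(u[0]-p['cx'])/p['fx'],(u[1]-p['cy'])/p['fy'],1])
    return p['xyz']+d*(z-p['xyz'][2])/d[2]
E
python3 - <<'E'
from h import *
T=lambda x,y:(x/4.5+190-.39,y/4.5+105-.39)
S=lambda x,y:(x/4+155-.37,y/4+125-.37)
def show(l,n,f,pts,z):
    r=np.array([ray(n,f(*p),z) for p in pts]);print(l,n,r[:,:2].round(4).tolist());return r
b=show("base","top",T,[(47,260),(562,142),(632,437),(118,558)],.008)
s=show("base","scene",S,[(38,300),(475,580),(636,335)],.008)
print("sides",[np.linalg.norm(b[i]-b[(i+1)%4]) for i in range(4)])
c=b.mean(0);y=b[0]-b[1]+b[3]-b[2];print("c",c,"yaw of y axis",np.degrees(np.arctan2(y[1],y[0])))
y/=np.linalg.norm(y);x=np.array([y[1],-y[0],0])
def loc(l,r):
    print(l,"local",[(round((q-c)@x,4),round((q-c)@y,4)) for q in r])
print("x",x,"y",y)
loc("scene base",s)
loc("pad top",show("pad","top",T,[(363,205),(377,275),(292,218),(303,290)],.067))
loc("pad scene",show("pad","scene",S,[(262,292),(220,340),(303,322),(275,383)],.067))
loc("redtop",show("red","top",T,[(47,268),(70,263),(67,362),(93,358)],.052))
loc("blue top",show("blue","top",T,[(375,275),(386,275),(416,480),(430,478)],.082))
loc("wall top",show("wall","top",T,[(232,228),(273,208),(287,220),(250,318),(305,310)],.104))
loc("tray top",show("tray","top",T,[(480,275),(570,257),(520,460),(625,440)],.083))
loc("stamp",show("stamp","top",T,[(447,70)],.07))
E
```

```text
base top [[0.5581, 0.1749], [0.6319, -0.1768], [0.4299, -0.2185], [0.3554, 0.1298]]
base scene [[0.6331, -0.1765], [0.5593, 0.1746], [0.356, 0.1293]]
sides [np.float64(0.35938989621962447), np.float64(0.20624210625754127), np.float64(0.3561577194562052), np.float64(0.20763497984100365)]
c [ 0.49381575 -0.02264283  0.008     ] yaw of y axis 101.96738641247336
x [0.97826579 0.20735488 0.        ] y [-0.20735488  0.97826579  0.        ]
scene base local [(np.float64(0.1043), np.float64(-0.1794)), (np.float64(0.105), np.float64(0.1794)), (np.float64(-0.1033), np.float64(0.1772))]
pad top [[0.582, -0.0381], [0.5361, -0.0461], [0.5744, 0.0083], [0.5272, 0.0021]]
pad top local [(np.float64(0.0831), np.float64(-0.0334)), (np.float64(0.0365), np.float64(-0.0318)), (np.float64(0.0853), np.float64(0.0136)), (np.float64(0.0378), np.float64(0.0173))]
pad scene [[0.5365, -0.0463], [0.5792, -0.0387], [0.5322, -0.0114], [0.5743, 0.0086]]
pad scene local [(np.float64(0.0368), np.float64(-0.032)), (np.float64(0.0802), np.float64(-0.0334)), (np.float64(0.0399), np.float64(0.003)), (np.float64(0.0852), 
[... 537 characters left out ...]
.float64(-0.0338))]
wall top [[0.5632, 0.0465], [0.5754, 0.0203], [0.5676, 0.0116], [0.5058, 0.0362], [0.5102, 0.0014]]
wall top local [(np.float64(0.0822), np.float64(0.0532)), (np.float64(0.0887), np.float64(0.0251)), (np.float64(0.0793), np.float64(0.0182)), (np.float64(0.024), np.float64(0.055)), (np.float64(0.021), np.float64(0.0201))]
tray top [[0.5328, -0.1115], [0.5432, -0.1696], [0.4136, -0.134], [0.425, -0.2014]]
tray top local [(np.float64(0.0197), np.float64(-0.095)), (np.float64(0.0179), np.float64(-0.154)), (np.float64(-0.1016), np.float64(-0.0923)), (np.float64(-0.1044), np.float64(-0.1606))]
stamp top [[0.6691, -0.0947]]
stamp local [(np.float64(0.1566), np.float64(-0.1068))]
```

Call:
{"op": "step_arm", "data": {
  "rows": [
    {"offset":[0.035,0.05,0],"spin":0},
    {"offset":[0.07,0.1,0],"spin":0},
    {"offset":[0.105,0.15,0],"spin":0},
    {"offset":[0.14,0.2,0],"spin":-0.5},
    {"offset":[0.175,0.255,0],"spin":-1},
    {"offset":[0.21,0.31,0],"spin":-1.5},
    {"offset":[0.245,0.365,0],"spin":-1.5},
    {"offset":[0.275,0.42,0],"spin":-1.5},
    {"offset":[0.305,0.47,0],"spin":-1.5},
    {"offset":[0.33,0.52,0],"spin":-1.5}
  ],
  "claw": 0,
  "squeeze": 60
}}

```text
t: 1.35
position: [0.4877, -0.1345, 0.2313]
eef_rot: [3.142, -0.0, 0.209]
wrist_force: [0.3, -0.7, -0.0]
gripper_width: -0.0002
```

Call:
{"op": "step_arm", "data": {
  "rows": [
    {"offset":[0.03,0.05,0]},
    {"offset":[0.055,0.1,0]},
    {"offset":[0.0655,0.121,0]},
    {"offset":[0.0655,0.121,-0.05]},
    {"offset":[0.0655,0.121,-0.09]},
    {"offset":[0.0655,0.121,-0.12]},
    {"offset":[0.0655,0.121,-0.135]},
    {"offset":[0.0655,0.121,-0.135]},
    {"offset":[0.0655,0.121,-0.135]}
  ]
}}

```text
invalid input at $.rows[0]: expected keys offset, spin
```

```bash
python3 - <<'E'
from h import *
import cv2
s=arm.get_state();print(s["t"],s["position"],s["eef_rot"],s["wrist_force"])
c=np.array([.4938,-.0226]);x=np.array([.97827,.20735]);y=np.array([-.20735,.97827])
d=s["position"][:2]-c;print("local",d@x,d@y)
a=arm.read_camera("scene")[125:275,155:325]
cv2.imwrite("pics/cs1.png",cv2.resize(np.clip(a*1.5,0,255).astype('uint8'),None,fx=4,fy=4,interpolation=cv2.INTER_CUBIC))
E
```

```text
1.35 [ 0.4877359  -0.13452776  0.23132567] [ 3.1415205e+00 -1.8755536e-04  2.0865468e-01] [ 0.32321873 -0.6988578  -0.03345814]
local -0.029140545213246424 -0.10823818146603946
```

View pics/cs1.png

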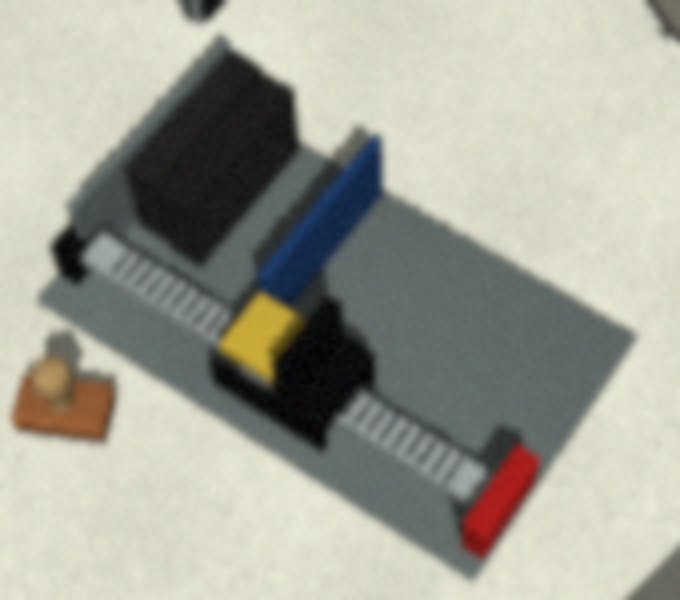

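The move was refused because every row needs a spin. The picture shows the scene unchanged, with the yellow pad at crop (262,335). I'll resend it with spin.

Call:
{"op": "step_arm", "data": {
  "rows": [
    {"offset":[0.03,0.05,0],"spin":0},
    {"offset":[0.055,0.1,0],"spin":0},
    {"offset":[0.0655,0.121,0],"spin":0},
    {"offset":[0.0655,0.121,-0.05],"spin":0},
    {"offset":[0.0655,0.121,-0.09],"spin":0},
    {"offset":[0.0655,0.121,-0.12],"spin":0},
    {"offset":[0.0655,0.121,-0.135],"spin":0},
    {"offset":[0.0655,0.121,-0.135],"spin":0},
    {"offset":[0.0655,0.121,-0.135],"spin":0}
  ]
}}

```text
t: 2.52
position: [0.5532, -0.0154, 0.0974]
eef_rot: [3.141, -0.001, 0.209]
wrist_force: [0.6, 0.0, 0.5]
gripper_width: 0.0001
```

```bash
python3 - <<'E'
from h import *
import cv2
s=arm.get_state();print(s["t"],s["position"],s["eef_rot"],s["wrist_force"])
c=np.array([.4938,-.0226]);x=np.array([.97827,.20735]);y=np.array([-.20735,.97827])
d=s["position"][:2]-c;print("local",d@x,d@y)
a=arm.read_camera("scene")[125:275,155:325]
cv2.imwrite("pics/cs2.png",cv2.resize(np.clip(a*1.5,0,255).astype('uint8'),None,fx=4,fy=4,interpolation=cv2.INTER_CUBIC))
E
```

```text
2.525 [ 0.55319263 -0.01539729  0.09739379] [ 3.14134207e+00 -1.41639022e-03  2.08544495e-01] [0.63812899 0.01002717 0.54043434]
local 0.05959550925813441 -0.005268862062431273
```

View pics/cs2.png

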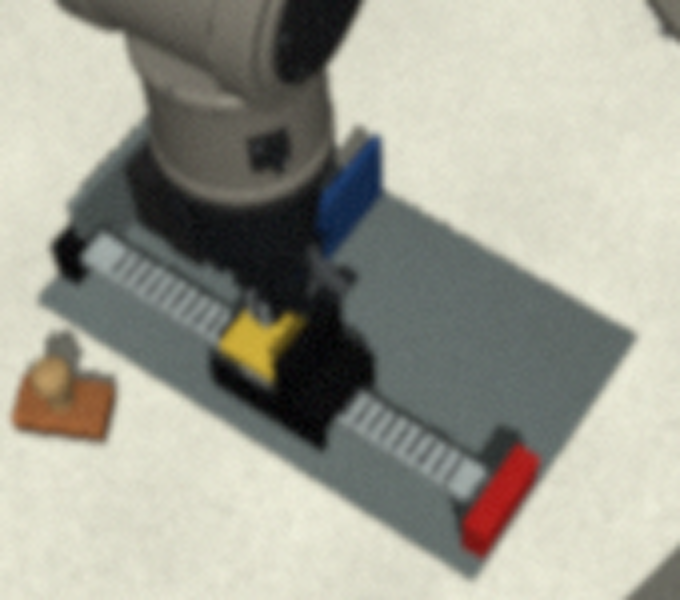

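The fingertips hang over the pad (crop about 262,310), clear of the wall and with no contact force. Next I press down slowly.

Call:
{"op": "step_arm", "data": {
  "rows": [
    {"offset":[0,0,-0.015],"spin":0},
    {"offset":[0,0,-0.022],"spin":0},
    {"offset":[0,0,-0.026],"spin":0},
    {"offset":[0,0,-0.029],"spin":0},
    {"offset":[0,0,-0.032],"spin":0},
    {"offset":[0,0,-0.034],"spin":0},
    {"offset":[0,0,-0.034],"spin":0},
    {"offset":[0,0,-0.034],"spin":0}
  ]
}}

```text
t: 3.58
position: [0.5526, -0.0154, 0.0625]
eef_rot: [3.142, -0.0, 0.209]
wrist_force: [-1.8, 1.0, 5.4]
gripper_width: 0.0001
```

Call:
{"op": "step_arm", "data": {
  "rows": [
    {"offset":[-0.001,0.005,-0.001],"spin":0},
    {"offset":[-0.002,0.01,-0.001],"spin":0},
    {"offset":[-0.003,0.015,-0.001],"spin":0},
    {"offset":[-0.0042,0.02,-0.001],"spin":0},
    {"offset":[-0.0053,0.025,-0.001],"spin":0},
    {"offset":[-0.0064,0.03,-0.001],"spin":0},
    {"offset":[-0.0074,0.035,-0.001],"spin":0},
    {"offset":[-0.0085,0.04,-0.001],"spin":0}
  ]
}}

```text
t: 4.58
position: [0.5443, 0.0242, 0.0616]
eef_rot: [3.141, -0.001, 0.208]
wrist_force: [-1.1, -4.0, 6.0]
gripper_width: -0.0004
```

```bash
python3 - <<'E'
from h import *
import cv2
s=arm.get_state();print(s["t"],s["position"],s["eef_rot"],s["wrist_force"])
c=np.array([.4938,-.0226]);x=np.array([.97827,.20735]);y=np.array([-.20735,.97827])
d=s["position"][:2]-c;print("local",d@x,d@y)
a=arm.read_camera("scene")[125:275,155:325]
cv2.imwrite("pics/cs3.png",cv2.resize(np.clip(a*1.5,0,255).astype('uint8'),None,fx=4,fy=4,interpolation=cv2.INTER_CUBIC))
E
```

```text
4.575 [0.54428552 0.02417864 0.06163521] [ 3.14094248e+00 -5.47318921e-04  2.08145345e-01] [-1.11802997 -3.96817959  5.95282564]
local 0.059088021822097145 0.035293969792858926
```

View pics/cs3.png

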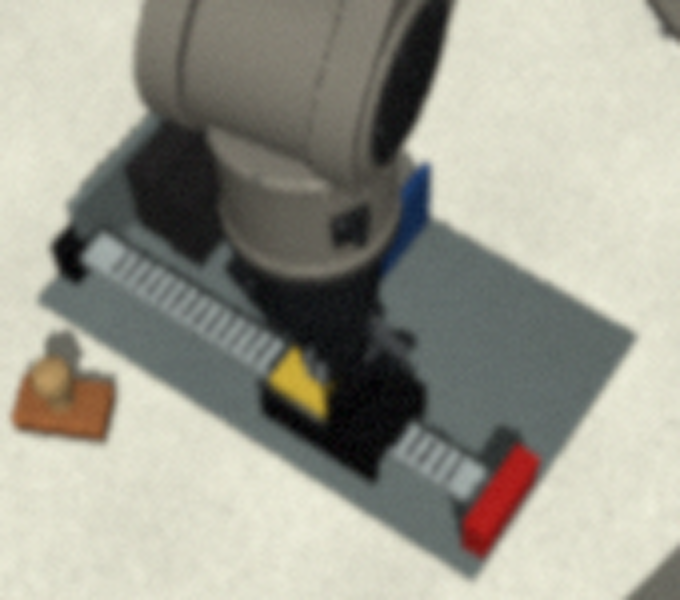

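The jaw has followed the fingers along the bar: its black front is now at about crop (420,410), and the trays haven't moved. The force matches the friction plus the spring, so I keep pushing.

Call:
{"op": "step_arm", "data": {
  "rows": [
    {"offset":[-0.0015,0.007,0],"spin":0},
    {"offset":[-0.003,0.014,0],"spin":0},
    {"offset":[-0.0045,0.021,0],"spin":0},
    {"offset":[-0.006,0.028,0],"spin":0},
    {"offset":[-0.0074,0.035,0],"spin":0},
    {"offset":[-0.009,0.042,0],"spin":0},
    {"offset":[-0.0104,0.049,0],"spin":0},
    {"offset":[-0.0117,0.055,0],"spin":0},
    {"offset":[-0.0127,0.06,0],"spin":0},
    {"offset":[-0.0127,0.06,0],"spin":0}
  ]
}}

```text
t: 5.88
position: [0.5315, 0.0849, 0.0617]
eef_rot: [-3.142, -0.001, 0.209]
wrist_force: [-1.6, 1.8, 5.9]
gripper_width: -0.0001
```

Call:
{"op": "step_arm", "data": {
  "rows": [
    {"offset":[-0.0004,0.002,0],"spin":0},
    {"offset":[-0.0008,0.004,0],"spin":0},
    {"offset":[-0.0013,0.006,0],"spin":0},
    {"offset":[-0.0017,0.008,0],"spin":0},
    {"offset":[-0.0021,0.01,0],"spin":0},
    {"offset":[-0.0025,0.012,0],"spin":0}
  ]
}}

```text
t: 6.62
position: [0.5303, 0.0915, 0.062]
eef_rot: [3.136, -0.001, 0.204]
wrist_force: [5.3, -36.7, 17.9]
gripper_width: 0.0002
```

```bash
python3 - <<'E'
from h import *
import cv2
s=arm.get_state();print(s["t"],s["position"],s["wrist_force"])
c=np.array([.4938,-.0226]);x=np.array([.97827,.20735]);y=np.array([-.20735,.97827])
d=s["position"][:2]-c;print("local",d@x,d@y)
a=arm.read_camera("scene")[125:275,155:325]
cv2.imwrite("pics/cs4.png",cv2.resize(np.clip(a*1.5,0,255).astype('uint8'),None,fx=4,fy=4,interpolation=cv2.INTER_CUBIC))
E
```

```text
6.625 [0.53029762 0.09151407 0.06204456] [  5.27852136 -36.70937735  17.91430378]
local 0.059366082990238725 0.10406658666672626
```

View pics/cs4.png

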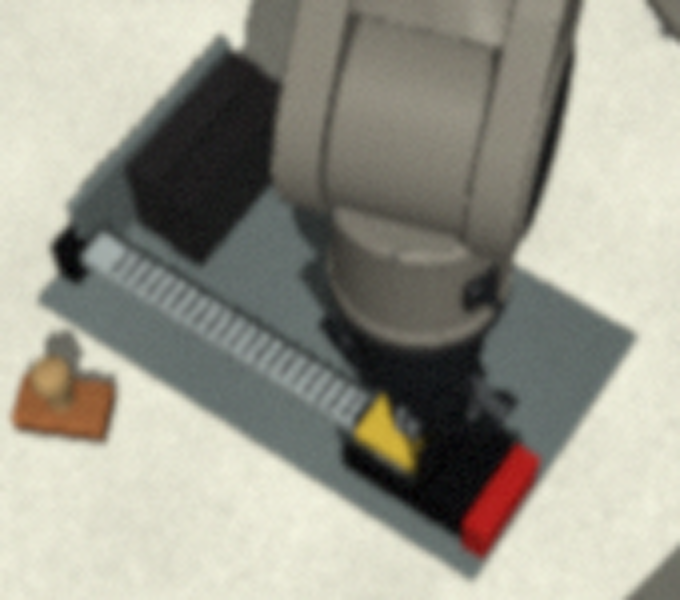

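The jaw is seated against the red stop, with its black front touching red at crop (490,480), and the push force jumped to 37 N. I ease the push off, then lift straight up.

Call:
{"op": "step_arm", "data": {
  "rows": [
    {"offset":[0.0004,-0.002,0],"spin":0},
    {"offset":[0.0008,-0.004,0],"spin":0},
    {"offset":[0.0008,-0.004,0],"spin":0}
  ]
}}

```text
t: 7.05
position: [0.5305, 0.0911, 0.0621]
eef_rot: [3.14, -0.001, 0.207]
wrist_force: [0.2, -8.3, 15.4]
gripper_width: -0.0
```

Call:
{"op": "step_arm", "data": {
  "rows": [
    {"offset":[0,0,0.004],"spin":0},
    {"offset":[0,0,0.01],"spin":0},
    {"offset":[0,-0.001,0.02],"spin":0},
    {"offset":[0,-0.002,0.04],"spin":0},
    {"offset":[0,-0.002,0.08],"spin":0},
    {"offset":[0,-0.002,0.13],"spin":0},
    {"offset":[-0.02,-0.05,0.16],"spin":0},
    {"offset":[-0.04,-0.1,0.16],"spin":0},
    {"offset":[-0.06,-0.15,0.16],"spin":0},
    {"offset":[-0.06,-0.15,0.16],"spin":0}
  ]
}}

```text
t: 8.3
position: [0.4681, -0.0609, 0.2218]
eef_rot: [3.141, 0.0, 0.203]
wrist_force: [0.6, 1.8, 1.1]
gripper_width: -0.0
```

Call:
{"op": "step_arm", "data": {
  "rows": [
    {"offset":[-0.02,-0.055,0],"spin":0},
    {"offset":[-0.04,-0.11,0],"spin":0},
    {"offset":[-0.06,-0.165,0],"spin":0},
    {"offset":[-0.08,-0.22,0],"spin":0},
    {"offset":[-0.08,-0.22,0],"spin":0},
    {"offset":[-0.08,-0.22,0],"spin":0}
  ]
}}

```text
t: 9.05
position: [0.3901, -0.2766, 0.2214]
eef_rot: [-3.141, -0.0, 0.209]
wrist_force: [-0.0, 1.0, -0.4]
gripper_width: 0.0001
```

```bash
python3 - <<'E'
from h import *
import cv2
s=arm.get_state();print(s["t"],s["position"],s["wrist_force"])
a=arm.read_camera("scene");t=arm.read_camera("top")
cv2.imwrite("pics/top5.png",t);cv2.imwrite("pics/scene5.png",a)
a=a[125:275,155:325];t=t[105:235,190:340]
f=lambda i:cv2.resize(np.clip(i*1.5,0,255).astype('uint8'),None,fx=4,fy=4,interpolation=cv2.INTER_CUBIC)
cv2.imwrite("pics/cs5.png",f(a));cv2.imwrite("pics/ct5.png",f(t))
E
```

```text
9.05 [ 0.39011889 -0.27664463  0.22141817] [-0.03930267  1.02295267 -0.39765618]
```

View pics/cs5.png

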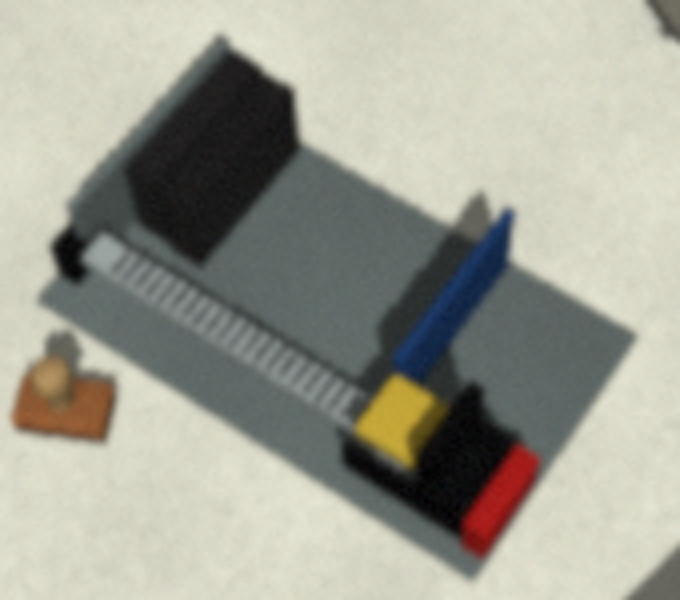

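View pics/ct5.png

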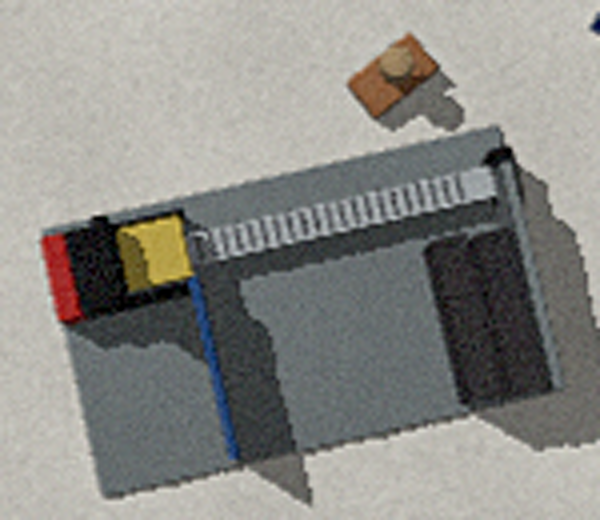

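```bash
python3 - <<'E'
from h import *
import cv2
T=lambda x,y:(x/4+190-.37,y/4+105-.37)
S=lambda x,y:(x/4+155-.37,y/4+125-.37)
c=np.array([.4938,-.0226,0]);x=np.array([.97827,.20735,0]);y=np.array([-.20735,.97827,0])
for n,f,pts in(("top",T,[(180,212),(192,275)]),("scene",S,[(398,373),(357,423)])):
  for z in(.06,.067):print(n,z,[((ray(n,f(*p),z)-c)@x,(ray(n,f(*p),z)-c)@y) for p in pts])
for n in("scene","top"):
  d=cv2.absdiff(cv2.imread(f"pics/{n}0.png"),cv2.imread(f"pics/{n}5.png")).max(2)
  d=cv2.morphologyEx((d>40).astype('uint8'),cv2.MORPH_OPEN,np.ones((3,3)))
  k,l,st,ce=cv2.connectedComponentsWithStats(d);print(n,st[1:].tolist())
print(arm.finish_job())
E
```

```text
top 0.06 [(np.float64(0.08639627741954004), np.float64(0.0732527251726596)), (np.float64(0.039051022518811235), np.float64(0.07512056879187615))]
top 0.067 [(np.float64(0.08535660474174306), np.float64(0.07318069418888822)), (np.float64(0.03826040465840155), np.float64(0.07503871220990135))]
scene 0.06 [(np.float64(0.03313187767784156), np.float64(0.07231802046272062)), (np.float64(0.07644146048301059), np.float64(0.07048304093140374))]
scene 0.067 [(np.float64(0.03599254283083407), np.float64(0.07423504877471343)), (np.float64(0.07897122950303082), np.float64(0.07241408894969865))]
scene [[165, 0, 99, 87, 3594], [267, 1, 33, 43, 401], [417, 1, 3, 3, 9], [335, 35, 3, 3, 9], [340, 37, 6, 4, 22], [360, 42, 26, 35, 291], [401, 44, 16, 32, 301], [397, 50, 5, 10, 32], [306, 61, 15, 32, 226], [396, 77, 13, 18, 124], [220, 157, 31, 44, 515], [254, 175, 30, 45, 462], [208, 199, 39, 37, 886], [241, 220, 37, 37, 843]]
top [[242, 150, 35, 20, 433], [207, 158, 31, 19, 388], [272, 170, 3, 6, 18], [339, 174, 173, 210, 16111], [274, 178, 6, 7, 32], [276, 186, 4, 5, 17], [282, 207, 3, 3, 9], [374, 210, 6, 5, 26], [290, 212, 12, 11, 86], [256, 219, 12, 11, 82], [368, 225, 26, 56, 474], [403, 230, 3, 3, 9], [382, 232, 10, 16, 106], [402, 234, 4, 3, 12], [389, 256, 3, 3, 9], [384, 268, 9, 11, 58], [373, 282, 9, 8, 48], [389, 282, 3, 4, 12], [393, 285, 5, 4, 19], [383, 286, 4, 4, 16], [371, 290, 3, 3, 9], [395, 291, 3, 3, 9], [384, 296, 3, 3, 9], [394, 302, 5, 5, 21], [381, 305, 7, 5, 26], [507, 308, 5, 6, 26], [380, 315, 4, 4, 15], [373, 320, 4, 4, 15], [310, 339, 28, 21, 237], [242, 343, 11, 14, 67], [233, 350, 3, 3, 9], [227, 354, 6, 6, 29], [225, 365, 9, 10, 55], [326, 372, 7, 7, 43], [307, 374, 18, 10, 94], [220, 376, 6, 8, 38], [343, 379, 3, 3, 9]]
the job is handed in; nothing more can be done
None
```

The bookend is open, with the jaw home against the red end stop. I handed the job in at about 9 s, and it gives no verdict.

**What I did:** With the fingers shut, I pressed the yellow release about 7.5 mm down, which read about 5.4 N. Keeping it down, I pushed the jaw about 106 mm along the bar. At the stop the push force jumped to about 37 N. I then eased the push off, lifted straight up and moved the arm clear.

**Last checks:**
- **Jaw:** both views show it touching the red stop with no gap. The pad's bay-side edge ended about 73–75 mm from the bookend's centre along its y axis, having started at about -32 mm.
- **Release:** it is no longer touched, but I could not confirm by measurement that it is fully up. Fitting the pad at 67 mm makes the two views agree slightly better than at 60 mm, but the pictures are too coarse to be sure.
- **Trays, stamp and other things:** comparing pictures from before and after, the only changes were at the jaw and its shadow and around the arm. The trays, stamp, highlighter and remover showed none. The mouse's place was partly inside the arm's change region in the top view, but it was clear in the scene view.
- **Disagreement:** with the jaw seated and the push eased, the downward force read 15 N, above the 7 N spring. Friction on the push wall is the likely cause. It was near 0 N after the lift.

One move call was refused for a missing spin value and resent; nothing moved in between.

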